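# Set a book spine in the saddle press

## Robot

A 7-joint arm with a two-finger parallel gripper is mounted at the origin on the work surface. World frame = base frame: x ahead of the robot, y to its left, z up, the work surface at z = 0. Lengths are in m, angles in rad, forces in N, time in s.
With the tool pointing down it reaches from about 0.425 to 0.95 m from the base axis. Payload 16.7 kg.
Tool frame: the origin (TCP) lies midway between the tips of the shut fingers; the grasp point (between the pads) lies 19 mm behind it; z points along the fingers, y is the line along which they close (so a half turn about z gives the same grasp; the last joint's range is limited). The gripper opens to 94 mm and grips with 3 to 60 N. Pads are 16 mm wide; open, the fingers measure 119 mm over their backs; the gripper's body (75 mm by 177 mm) begins 78 mm behind the grasp point.
Start: joints at [0.971, 0.426, 0.074, 1.606, -0.034, 1.111, -0.067], TCP at [0.294, -0.608, 0.205] pointing down, gripper open.
Joint ranges: [-2.85, 2.85], [-0.5, 2.14], [-1.23, 1.37], [0.21, 2.46], [-1.02, 4.16], [0.16, 2.05], [-2.73, 2.73]. Speed limits (rad/s): [1.89, 1.89, 2.39, 2.39, 3.01, 3.01, 3.01].

## Interface

Orientations are given as a 3x3 rotation matrix whose columns are the frame's x, y, z axes.
In Python, from plant import telemetry, cams, job gives the robot as it stands.
- The arm moves only by the tool play_rows, never from a script. Its argument "plan" is a list of rows, each an object of numbers: "rx", "ry", "rz": the turn, a rotation vector about the tool's x, y, z in degrees; "dx", "dy", "dz": the shift along the tool's x, y, z in m; "gripper": the finger opening in m, from 0 to 0.094. A call has exactly 10 rows; each row shifts and turns the commanded pose from where the row before left it, along the tool's axes as they then stand; what a row does not reach is not made up. A row lasts 1/8 s, in which the tool goes at most 62.5 mm and 10.7 degrees, less where a joint would pass 70% of its speed; a pose out of reach is approached as far as the arm can. A call is refused whole if a number of a shift passes 0.0625 or a number of a turn 10.7, either way. A call with a gripper value outside its range is refused whole. The fingers move at their own pace and stop on an object; the grip force is fixed at half the most. Time passes only in rows, so rows that do not move let the fingers close, or fill a call up. It gives the time, the measured TCP pose, the force, the opening and the grip force at its end, in the units of the state.
- telemetry.get_obs(): the state, without advancing time (a new reading comes with each control period).
- cams.read_camera(name): name is "scene" or "top" or "wrist"; returns the picture (384x512x3 uint8, red, green, blue); there is no depth.
- cams.calibration(name): a dict with "fx", "fy", "cx", "cy" (pixels), "view" (4x4, takes a point from world to camera coordinates); the wrist camera has in their place "mount" (4x4, takes a point from camera to tool coordinates, whose origin is the TCP and whose axes are the flange's). Camera axes: x right, y up, looking along -z (the intrinsics and any distortion apply to the point x, -y, -z); pixel columns grow to the right and rows downward; lengths in m; the calibration is good to about 2 mm. A picture is of the moment at which its call begins: read the wrist's pose just before it. calibration takes no time and is no camera call.
- job.close_job(): hands the job in; it is judged then, once.
The state is a dict: "clock": time; "qpos": joint angles; "qvel": joint speeds; "joint_efforts": joint torques, N m; "ee_pos": TCP position; "tool_rot": TCP orientation; "ft_force": force on the tool from outside, world axes, zero at the start; "ft_torque": the same for the moment, N m; "width": opening from 0.0 (shut) to 1.0 (fully open); "grasp_force": force on a finger pad.
Only numpy, scipy, OpenCV 4.12 (cv2) and the standard library are available. Lean on these libraries where they do the work, as an engineer would, in place of code of your own. Each camera call takes 0.05 s, during which the arm holds its last target. There are 200 camera calls.

## Task

Set the spine of the red book cover in the green press: first hang the red cover over the press's steel saddle bar, centred and with a board down each side, and let go of it. Then press the tab of the yellow safety catch fully down so that its nose flips clear of the lever, and pull the lever's black handle bar down until its shoe presses on the cover's spine. Finish still gripping the handle bar and holding the lever down firmly; do not disturb the blue cover or anything else on the table.

Things in the scene. Friction and masses are not known exactly. Their poses are not given: they have to be found in the camera images.
- red_cover: rigid book case, dark red (all sizes in mm), gilt bands on its spine, standing like a tent: flat spine 40 wide x 100 long x 4 thick; below it two 4 mm boards, vertical for 35, then splaying to 69 overall at the foot; 32 between the boards at the top; 90 high, about 160 g. Origin: centre of the underside; z up, y along the spine, x across it (the way to pinch it)
- red_cover_spine (a point): the centre of the top face of the red cover's spine, 90 above its feet
- blue_cover: not to be used: rigid book case, blue (all sizes in mm), gilt bands on its spine, standing like a tent: flat spine 40 wide x 100 long x 4 thick; below it two 4 mm boards, vertical for 35, then splaying to 69 overall at the foot; 32 between the boards at the top; 90 high, about 160 g. Origin: centre of the underside; z up, y along the spine, x across it (the way to pinch it)
- press: green press, fixed; origin on the table under the lever's hinge line. x points away from its operating side, y along hinge and bar (left, to the catch), z up. Base plate 18 high, x -190 to 40, y -135 to 135 (catch post foot to y 188 near x 0). Hinge cheeks at y +-128, 163 high, near x 0. Catch post at x 14, y 170, 250 high
- bar_top (a point): middle of the top face of the steel saddle bar, 125 above the table, axes as the press (y along the bar), 110 in front (-x) of the hinge line. Bar 20 wide, 16 high, 160 free between its end posts (10 x 20 in plan, not above the bar); below it free down to the base plate
- lever_hinge (a point): middle of the lever's hinge line, 151 above the table, axes as the press; the hinge axis is its y
- lever_angle (a joint): lever angle, rad: 0 open (leaning 10 deg back from upright), 1.75 level towards press -x, shoe on the spine of a hung cover (stop 1.82 without). U-shaped bail: two 10 x 14 side arms at y +-115 joined by the handle bar. A spring throws it open if let go: 3 N at the handle when open, 7 N when level. With the catch on it is blocked after 0.1 rad
- grip_bar (a point): black handle bar of the lever, 20 diameter x 130 long along the press's y, free on all sides; this point is its centre, 165 from the hinge line: about 313 above the table when open, 151 when level. It can be pinched from above across the press's x and turns in the fingers while its centre follows the arc
- lever: the moving lever as a whole; origin on its hinge line, axes as the press when open
- shoe (a point): the lever's pressing shoe, 26 x 80 x 17, carried between the arms 110 from the hinge; this point is the centre of its rubber face, which faces down when the lever is level and -x when open
- catch (a joint): angle of the yellow safety catch, rad: 0 to 0.15 at the start = on (its 62 long nose lies across the front of the lever's left arm), 0.95 or more = clear of the lever, 1.4 = stop. Stays where left (stiff, about 1.2 N at the tab); pushing the tab down raises the nose
- catch_tab (a point): centre of the upper face of the catch's thumb tab (34 along press x, 30 wide, 6 thick), on the outer side of the pivot, 50 from it, sloping up outwards by 0.7 rad at catch angle 0 and down outwards by 0.7 rad at 1.4; start height about 265 to 270 over the table
- catch_pivot (a point): pivot of the catch, axis along the press's x, axes as the press: 8 in front of the hinge line, 170 to its left, 235 high
- glue_jar: bystander: jar with white lid, 64 diameter, 85 high, origin under its centre
- mug: bystander: white mug, 80 diameter, 90 high, origin under its centre
- weight: bystander: brass weight, 70 diameter, 74 high, origin under its centre
- bone_folder: bystander: flat ivory-coloured folder, 150 x 22 x 6, along its x, origin under its centre
- awl: bystander: wooden-handled awl, 160 long, lying along its x
Things that resemble listed ones, but are neither listed nor needed, are in the scene too. Of the things that look like the red_cover, the middle-sized one is meant.

How it is judged:
On the way, in this order (a step that is already met when the one before it is completed fails the run):
1. the red cover hangs over the saddle bar, centred, let go, with the lever still open (x of red_cover_spine in the frame of bar_top between -0.012 and 0.012 m and y of red_cover_spine in the frame of bar_top between -0.025 and 0.025 m and z of red_cover_spine in the frame of bar_top between -0.002 and 0.01 m and angle between the y axis of red_cover and the y axis of bar_top, either way round below 0.2 rad and angle between red_cover's own z axis and vertical below 0.2 rad and contact force between the fingers and red_cover below 0.2 N and value of joint lever_angle below 0.3 rad), for 0.3 s.
2. the safety catch is flipped clear while the lever is still open (value of joint catch above 0.95 rad and value of joint lever_angle below 0.3 rad), for 0.2 s.
3. the lever is pulled down and its shoe presses on the red cover's spine (value of joint lever_angle above 1.65 rad and contact force between lever and red_cover above 3 N), for 0.5 s.
At the end, for the whole second after the job is handed in: Red cover rests level on the bar (within 12 mm across, 25 mm along, 0.2 rad); catch at 0.95 rad or more; lever still, at 1.65 rad or more, its shoe pressing the spine with over 3 N; fingers hold the handle bar (over 2 N) and do not touch the cover (all of step 3 and x of red_cover_spine in the frame of bar_top between -0.012 and 0.012 m and y of red_cover_spine in the frame of bar_top between -0.025 and 0.025 m and z of red_cover_spine in the frame of bar_top between -0.002 and 0.01 m and angle between the y axis of red_cover and the y axis of bar_top, either way round below 0.2 rad and angle between red_cover's own z axis and vertical below 0.2 rad and value of joint catch above 0.95 rad and contact force between the fingers and lever above 2 N and contact force between the fingers and red_cover below 0.2 N and velocity of joint lever_angle between -0.1 and 0.1 rad/s); the arm keeps its last pose, push and grip.
It fails at once if the blue cover or another bystander is moved by more than 30 mm (distance of any of blue_cover, glue_jar, mug, weight, bone_folder, awl from where it was at the start of the episode above 0.03 m).
It also fails if it takes over 72 s, if anything falls off the work surface, if the arm or the gripper's body presses on something with over 40 N, if the wrist force passes 120 N, or if a joint passes its speed limit or range.

## Working session

There is one attempt and no reset: what is moved stays moved. The work goes in short steps, Python scripts to look and compute and a tool call to move; the robot and the scene stay as the last step left them, time stands still between calls to the robot, and variables do not carry over. Pictures are saved under pics/ and viewed, at most 10 in all, crops included, and the job is handed in when it is done.

Besides the shell and the picture viewer there is one more tool, called after "Emit:" as a command line: name --argument value ..., lists and objects as JSON in quotes. play_rows: Moves the arm, as the interface text tells. Its arguments: {"type":"object","properties":{"plan":{"type":"array","items":{"type":"object","properties":{"rx":{"type":"number"},"ry":{"type":"number"},"rz":{"type":"number"},"dx":{"type":"number"},"dy":{"type":"number"},"dz":{"type":"number"},"gripper":{"type":"number"}}}}},"required":["plan"]}

```bash
mkdir -p pics; ls; python3 - <<'E'
from plant import telemetry, cams, job
import cv2, numpy as np
np.set_printoptions(precision=4,suppress=True)
for n in ("scene","top"):
    im=cams.read_camera(n); cv2.imwrite(f"pics/{n}0.png",cv2.resize(im[:,:,::-1],(800,600),interpolation=cv2.INTER_CUBIC)); cv2.imwrite(f"{n}0_raw.png",im[:,:,::-1])
    print(n,cams.calibration(n))
print(cams.calibration("wrist")); print(telemetry.get_obs())
E
```

```text
pics
scene {'fx': 379.46196269026944, 'fy': 379.46196269026944, 'cx': 256.7729278307618, 'cy': 193.18276919939572, 'view': array([[ 0.8364,  0.5479, -0.016 , -0.4255],
       [-0.2847,  0.4591,  0.8415, -0.0123],
       [ 0.4684, -0.6993,  0.54  , -1.6135],
       [ 0.    ,  0.    ,  0.    ,  1.    ]])}
top {'fx': 492.9532866917093, 'fy': 492.9532866917093, 'cx': 251.1122261600911, 'cy': 192.6090490636992, 'view': array([[ 0.024 , -0.9996,  0.0151, -0.0145],
       [ 0.9987,  0.0246,  0.0437, -0.5128],
       [-0.0441,  0.014 ,  0.9989, -1.595 ],
       [ 0.    ,  0.    ,  0.    ,  1.    ]])}
{'fx': 323.52810212653947, 'fy': 323.52810212653947, 'cx': 257.90854777586594, 'cy': 193.8832977674395, 'mount': array([[ 0.0004,  0.9696,  0.2449,  0.0715],
       [ 1.    ,  0.    , -0.0018,  0.0009],
       [-0.0018,  0.2449, -0.9696, -0.1805],
       [ 0.    ,  0.    ,  0.    ,  1.    ]])}
{'clock': 0.1, 'qpos': array([ 0.9705,  0.4267,  0.0739,  1.6065, -0.0341,  1.1108, -0.0671]), 'qvel': array([ 0.0021, -0.0019,  0.0007, -0.0017,  0.0009,  0.0007,  0.0023]), 'joint_efforts': array([  0.0066, -93.7461,   3.6762, -45.5041,  -0.0487,   0.0168,
         0.    ]), 'ee_pos': array([ 0.2939, -0.6072,  0.2049]), 'tool_rot': array([[ 0.9001,  0.4357, -0.0006],
       [ 0.4357, -0.9001,  0.001 ],
       [-0.0001, -0.0011, -1.    ]]), 'ft_force': array([-0.6909,  0.7291, -0.2892]), 'ft_torque': array([0.0356, 0.0218, 0.0114]), 'grasp_force': 0.0, 'width': 1.0014827366580616}
```

View pics/scene0.png

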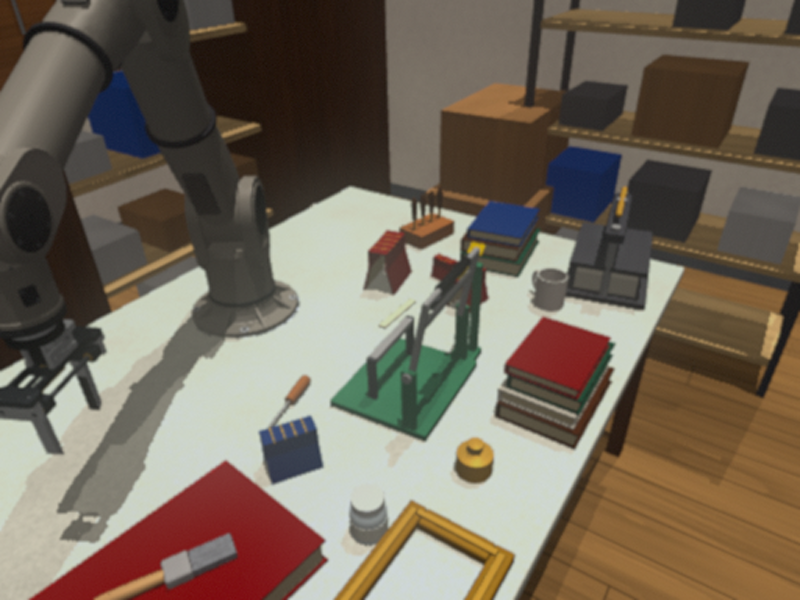

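View pics/top0.png

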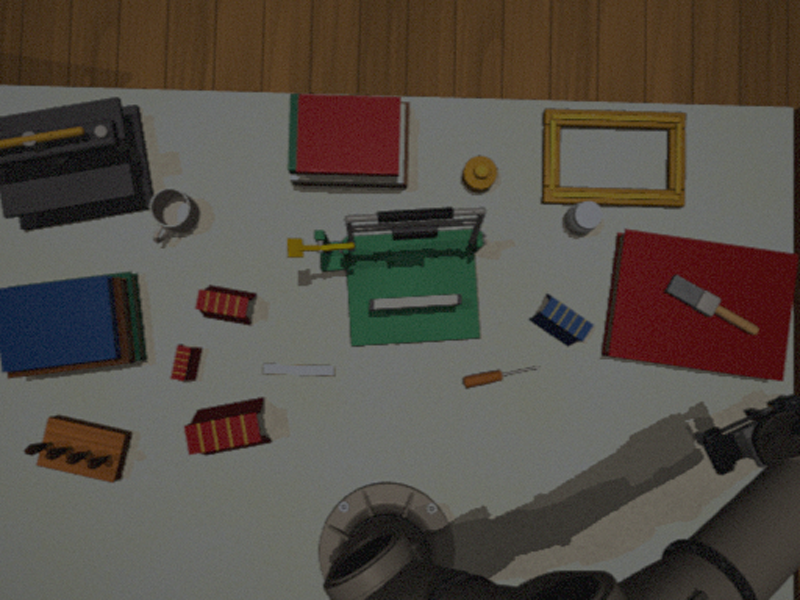

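The candidates for the red cover in the 800x600 top view are (226,305), (186,363), which is smallest, and (228,428), which is largest. There are also flat red books at (350,135) and (705,305), which aren't tents. The middle-sized tent is the one at (226,305). The press has its bar at (415,302), the handle at (415,215) and the catch tab at (296,247). I'll measure these and check the choice in a crop.

```bash
cat > h.py <<'E'
from plant import telemetry, cams, job
import cv2, numpy as np
np.set_printoptions(precision=4,suppress=True)
def ray(name,uv):
    c=cams.calibration(name); uv=np.atleast_2d(np.asarray(uv,float))
    d=np.c_[(uv[:,0]-c["cx"])/c["fx"],-(uv[:,1]-c["cy"])/c["fy"],-np.ones(len(uv))]
    if name=="wrist":
        o=telemetry.get_obs(); T=np.eye(4); T[:3,:3]=o["tool_rot"]; T[:3,3]=o["ee_pos"]; T=T@c["mount"]
    else: T=np.linalg.inv(c["view"])
    return T[:3,3], d@T[:3,:3].T
def onplane(name,uv,z):
    o,d=ray(name,uv); return o+d*((z-o[2])/d[:,2])[:,None]
def project(name,P):
    c=cams.calibration(name)
    P=np.atleast_2d(P); p=P@c["view"][:3,:3].T+c["view"][:3,3]
    return np.c_[c["cx"]+c["fx"]*p[:,0]/-p[:,2],c["cy"]-c["fy"]*p[:,1]/-p[:,2]]
def rect(name,mask,z,biggest=True):
    """min-area rectangle of the largest blob, in world metres on plane z"""
    cs,_=cv2.findContours(mask.astype(np.uint8),cv2.RETR_EXTERNAL,cv2.CHAIN_APPROX_NONE)
    c=max(cs,key=cv2.contourArea)[:,0]
    P=onplane(name,c,z)[:,:2].astype(np.float32)
    (cx,cy),(w,h),a=cv2.minAreaRect(P*1000)
    if w<h: a+=90; w,h=h,w
    return np.array([cx,cy,w,h]).round(1), round((a+90)%180-90,1), c.mean(0)
E
python3 - <<'E'
from h import *
im=cv2.imread("top0_raw.png"); hsv=cv2.cvtColor(im,cv2.COLOR_BGR2HSV)
k=np.ones((5,5),np.uint8)
H,S,V=[hsv[:,:,i].astype(int) for i in range(3)]
def box(m,u0,v0,u1,v1):
    b=np.zeros_like(m); s=.64; b[int(v0*s):int(v1*s),int(u0*s):int(u1*s)]=1; return (m&(b>0)).astype(np.uint8)
red=((H<8)|(H>170))&(S>120)&(V>75)
gold=(H>8)&(H<30)&(S>60)&(V>70)
for n,b,z in (("A",(180,270,275,340),.09),("small",(160,335,210,390),.06),("big",(170,385,290,465),.11)):
    m=cv2.morphologyEx(box(red|gold,*b),cv2.MORPH_CLOSE,k); print(n,rect("top",m,z))
print("blue", rect("top",cv2.morphologyEx(box(((H>95)&(H<130)&(S>100)&(V>70))|gold,520,280,600,350),cv2.MORPH_CLOSE,k),.09))
g=(H>60)&(H<90)&(S>90)
print("green",rect("top",cv2.morphologyEx(box(g,340,220,490,350),cv2.MORPH_CLOSE,np.ones((9,9),np.uint8)),.018))
st=(S<50)&(V>90)
print("bar",rect("top",box(st,360,285,470,320),.125))
bl=(V<45)
print("handle",rect("top",box(bl,375,200,460,224),.313))
y=(H>20)&(H<35)&(S>150)&(V>80)
print("catch",rect("top",box(y,280,235,360,260),.25))
m=box(y,280,235,305,262); print("tab",rect("top",m,.265))
cr=im[150:310,95:325]; cv2.imwrite("pics/crop.png",cv2.resize(cr,None,fx=3.4,fy=3.4,interpolation=cv2.INTER_CUBIC))
E
```

```text
A (array([497.7, 336.6,  97.5,  39.5]), 81.1, array([141.9268, 193.878 ]))
small (array([376.8, 421.2,  66.7,  26.2]), -10.5, array([115.2308, 231.9808]))
big (array([244.8, 322.9, 139.6,  56.1]), -77.4, array([142.0164, 277.0656]))
blue (array([ 483.5, -347.8,   96.2,   37.2]), 56.8, array([362.8904, 203.9178]))
green (array([543.5, -43.1, 300.2, 225.9]), -85.0, array([263.2548, 182.6774]))
bar (array([509.5, -45.5, 158.9,  18. ]), -85.0, array([265.7699, 192.4867]))
handle (array([644.8, -32.8, 126. ,  23.5]), -85.5, array([265.8909, 137.7091]))
catch (array([594.1, 131.7, 116.6,  30.7]), -88.5, array([202.59, 157.7 ]))
tab (array([591.4, 174.4,  30.4,  27.4]), 1.7, array([188.6757, 158.0811]))
```

View pics/crop.png

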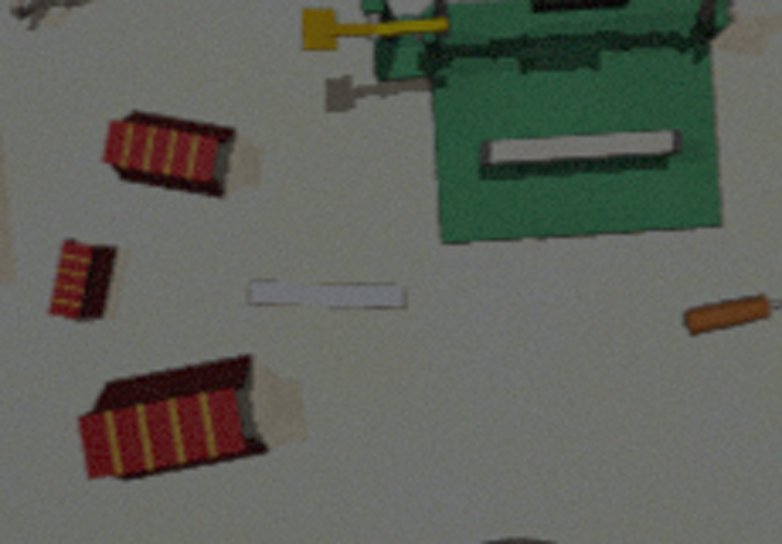

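The crop shows three red tents. The middle-sized one (97.5 x 39.5 mm at 90 mm height, crop pixel (165,153)) is the red_cover, at (0.498, 0.337) with its long axis at 81°. The other two measure about 67 and 140 mm. The press is yawed by 5° and its bar centre is at (0.5095, -0.0455). I'll start moving: turn by -55° and travel across.

Emit:
play_rows --plan '[{"rz":-9.2,"dz":-0.008},{"rz":-9.2,"dz":-0.008},{"rz":-9.2,"dz":-0.008},{"rz":-9.2,"dz":-0.008},{"rz":-9.2,"dz":-0.008},{"rz":-9.3,"dz":-0.008},{"dx":0.05,"dy":0.012},{"dx":0.05,"dy":0.012},{"dx":0.05,"dy":0.012},{"dx":0.05,"dy":0.012,"gripper":0.094}]'

```text
invalid input
```

```bash
cat > w.py <<'E'
from h import *
import sys
def way(*pts, yaw=None):
    o=telemetry.get_obs(); p=o["ee_pos"]; R=o["tool_rot"]
    print("t",round(o["clock"],2),"pos",p,"toolz",R[:,2],"yaw(y)",round(np.degrees(np.arctan2(R[1,1],R[0,1])),2),"F",o["ft_force"],"w",round(o["width"]*94,1),"g",round(o["grasp_force"],2))
    for q in pts:
        q=np.array(q); print("to",q,"tool d mm",((R.T@(q-p))*1000).round(1)); p=q
if __name__=="__main__": way(*eval(sys.argv[1]))
E
python3 w.py "[(.44,-.2,.25),(.44,.1,.25),(.4977,.3366,.25),(.4977,.3366,.059)]"
```

```text
t 0.1 pos [ 0.2939 -0.6072  0.2049] toolz [-0.0006  0.001  -1.    ] yaw(y) -64.17 F [-0.6909  0.7291 -0.2892] w 94.1 g 0.0
to [ 0.44 -0.2   0.25] tool d mm [ 308.9 -303.   -44.8]
to [0.44 0.1  0.25] tool d mm [ 130.7 -270.     0.3]
to [0.4977 0.3366 0.25  ] tool d mm [ 155.  -187.8    0.2]
to [0.4977 0.3366 0.059 ] tool d mm [  0.    0.2 191. ]
```

The call was refused, probably because every row needs all seven numbers.

Emit:
play_rows --plan '[{"dx":0,"dy":0,"dz":-0.008,"rx":0,"ry":0,"rz":-9.2,"gripper":0.094},{"dx":0,"dy":0,"dz":-0.008,"rx":0,"ry":0,"rz":-9.2,"gripper":0.094},{"dx":0,"dy":0,"dz":-0.008,"rx":0,"ry":0,"rz":-9.2,"gripper":0.094},{"dx":0,"dy":0,"dz":-0.008,"rx":0,"ry":0,"rz":-9.2,"gripper":0.094},{"dx":0,"dy":0,"dz":-0.008,"rx":0,"ry":0,"rz":-9.2,"gripper":0.094},{"dx":0,"dy":0,"dz":-0.008,"rx":0,"ry":0,"rz":-9.3,"gripper":0.094},{"dx":0.05,"dy":0.012,"dz":0,"rx":0,"ry":0,"rz":0,"gripper":0.094},{"dx":0.05,"dy":0.012,"dz":0,"rx":0,"ry":0,"rz":0,"gripper":0.094},{"dx":0.05,"dy":0.012,"dz":0,"rx":0,"ry":0,"rz":0,"gripper":0.094},{"dx":0.05,"dy":0.012,"dz":0,"rx":0,"ry":0,"rz":0,"gripper":0.094}]'

```text
clock: 1.35
ee_pos: [0.3726, -0.4156, 0.2533]
tool_rot: [[0.154, 0.988, -0.0], [0.988, -0.154, 0.0], [0.0, -0.0, -1.0]]
ft_force: [0.8, 0.4, 0.4]
width: 0.997
grasp_force: 0.0
```

```bash
python3 w.py "[(.44,-.2,.25),(.44,.1,.25),(.4977,.3366,.25),(.4977,.3366,.059)]"
```

```text
t 1.35 pos [ 0.3726 -0.4156  0.2533] toolz [-0.0003  0.0002 -1.    ] yaw(y) -8.87 F [0.8375 0.4164 0.4314] w 93.7 g 0.0
to [ 0.44 -0.2   0.25] tool d mm [223.5  33.3   3.3]
to [0.44 0.1  0.25] tool d mm [296.4 -46.3   0.1]
to [0.4977 0.3366 0.25  ] tool d mm [242.7  20.5   0. ]
to [0.4977 0.3366 0.059 ] tool d mm [ -0.    0.1 191. ]
```

Emit:
play_rows --plan '[{"dx":0.056,"dy":0.008,"dz":0,"rx":0,"ry":0,"rz":0,"gripper":0.094},{"dx":0.056,"dy":0.008,"dz":0,"rx":0,"ry":0,"rz":0,"gripper":0.094},{"dx":0.056,"dy":0.008,"dz":0,"rx":0,"ry":0,"rz":0,"gripper":0.094},{"dx":0.056,"dy":0.008,"dz":0,"rx":0,"ry":0,"rz":0,"gripper":0.094},{"dx":0.059,"dy":-0.009,"dz":0,"rx":0,"ry":0,"rz":0,"gripper":0.094},{"dx":0.059,"dy":-0.009,"dz":0,"rx":0,"ry":0,"rz":0,"gripper":0.094},{"dx":0.059,"dy":-0.009,"dz":0,"rx":0,"ry":0,"rz":0,"gripper":0.094},{"dx":0.059,"dy":-0.009,"dz":0,"rx":0,"ry":0,"rz":0,"gripper":0.094},{"dx":0.059,"dy":-0.009,"dz":0,"rx":0,"ry":0,"rz":0,"gripper":0.094},{"dx":0.06,"dy":0.005,"dz":0,"rx":0,"ry":0,"rz":0,"gripper":0.094}]'

```text
clock: 2.6
ee_pos: [0.4532, 0.1576, 0.2538]
tool_rot: [[0.155, 0.988, 0.001], [0.988, -0.155, -0.001], [-0.001, 0.001, -1.0]]
ft_force: [1.5, -1.3, -0.2]
width: 1.001
grasp_force: 0.0
```

```bash
python3 w.py "[(.4977,.3366,.25),(.4977,.3366,.059)]"
```

```text
t 2.6 pos [0.4532 0.1576 0.2538] toolz [ 0.0009 -0.0008 -1.    ] yaw(y) -8.89 F [ 1.4785 -1.278  -0.1555] w 94.1 g 0.0
to [0.4977 0.3366 0.25  ] tool d mm [183.8  16.3   3.7]
to [0.4977 0.3366 0.059 ] tool d mm [  0.1  -0.2 191. ]
```

Emit:
play_rows --plan '[{"dx":0.05,"dy":0.004,"dz":0,"rx":0,"ry":0,"rz":0,"gripper":0.094},{"dx":0.05,"dy":0.004,"dz":0,"rx":0,"ry":0,"rz":0,"gripper":0.094},{"dx":0.05,"dy":0.004,"dz":0,"rx":0,"ry":0,"rz":0,"gripper":0.094},{"dx":0.032,"dy":0.004,"dz":0.02,"rx":0,"ry":0,"rz":0,"gripper":0.094},{"dx":0,"dy":0,"dz":0.03,"rx":0,"ry":0,"rz":0,"gripper":0.094},{"dx":0,"dy":0,"dz":0.03,"rx":0,"ry":0,"rz":0,"gripper":0.094},{"dx":0,"dy":0,"dz":0.02,"rx":0,"ry":0,"rz":0,"gripper":0.094},{"dx":0,"dy":0,"dz":0,"rx":0,"ry":0,"rz":0,"gripper":0.094},{"dx":0,"dy":0,"dz":0,"rx":0,"ry":0,"rz":0,"gripper":0.094},{"dx":0,"dy":0,"dz":0,"rx":0,"ry":0,"rz":0,"gripper":0.094}]'

```text
clock: 3.85
ee_pos: [0.4982, 0.3336, 0.1547]
tool_rot: [[0.155, 0.988, 0.001], [0.988, -0.155, 0.001], [0.001, 0.001, -1.0]]
ft_force: [-0.4, 0.0, 0.3]
width: 1.002
grasp_force: 0.0
```

```bash
python3 w.py "[(.4977,.3366,.15),(.4977,.3366,.059)]"; python3 - <<'E'
from h import *
telemetry.get_obs(); im=cams.read_camera("wrist")[:,:,::-1].copy()
cv2.imwrite("pics/wrist1.png",im)
hsv=cv2.cvtColor(im,cv2.COLOR_BGR2HSV); H,S,V=[hsv[:,:,i].astype(int) for i in range(3)]
print(np.percentile(V,[10,50,90]))
m=(((H<8)|(H>170))&(S>120)&(V>75))|((H>8)&(H<30)&(S>60)&(V>70))
m=cv2.morphologyEx(m.astype(np.uint8),cv2.MORPH_CLOSE,np.ones((7,7),np.uint8)); print(rect("wrist",m,.09))
E
```

```text
t 3.85 pos [0.4982 0.3336 0.1547] toolz [ 0.0015  0.0008 -1.    ] yaw(y) -8.89 F [-0.3911  0.0042  0.2621] w 94.2 g 0.0
to [0.4977 0.3366 0.15  ] tool d mm [ 2.9 -0.9  4.7]
to [0.4977 0.3366 0.059 ] tool d mm [-0.1 -0.1 91. ]
[ 32. 168. 190.]
(array([393.5, 420.1,  62.2,  25.6]), -8.9, array([ 96.1261, 112.4565]))
```

View pics/wrist1.png

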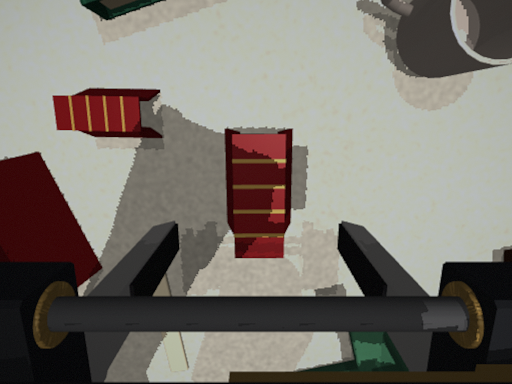

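The wrist view shows the cover centred between the fingers. Its spine spans u 232–285, v 133–258, with straight sides, and the small tent sits at (97,112). I'll descend and grip.

Emit:
play_rows --plan '[{"dx":0.003,"dy":-0.001,"dz":0.02,"rx":0,"ry":0,"rz":0,"gripper":0.094},{"dx":0,"dy":0,"dz":0.025,"rx":0,"ry":0,"rz":0,"gripper":0.094},{"dx":0,"dy":0,"dz":0.025,"rx":0,"ry":0,"rz":0,"gripper":0.094},{"dx":0,"dy":0,"dz":0.02,"rx":0,"ry":0,"rz":0,"gripper":0.094},{"dx":0,"dy":0,"dz":0.006,"rx":0,"ry":0,"rz":0,"gripper":0.094},{"dx":0,"dy":0,"dz":0,"rx":0,"ry":0,"rz":0,"gripper":0.03},{"dx":0,"dy":0,"dz":0,"rx":0,"ry":0,"rz":0,"gripper":0.03},{"dx":0,"dy":0,"dz":0,"rx":0,"ry":0,"rz":0,"gripper":0.03},{"dx":0,"dy":0,"dz":0,"rx":0,"ry":0,"rz":0,"gripper":0.03},{"dx":0,"dy":0,"dz":0,"rx":0,"ry":0,"rz":0,"gripper":0.03}]'

```text
clock: 5.15
ee_pos: [0.4972, 0.3364, 0.0577]
tool_rot: [[0.154, 0.988, 0.0], [0.988, -0.154, 0.0], [0.0, 0.0, -1.0]]
ft_force: [-0.8, 0.3, 0.5]
width: 0.505
grasp_force: 0.0
```

```bash
python3 w.py "[(.4977,.3366,.2),(.435,.2,.2),(.435,-.0455,.2),(.5095,-.0455,.2)]"
```

```text
t 5.15 pos [0.4972 0.3364 0.0577] toolz [ 0.0003  0.0001 -1.    ] yaw(y) -8.88 F [-0.8159  0.3083  0.4694] w 47.5 g 0.0
to [0.4977 0.3366 0.2   ] tool d mm [   0.3    0.5 -142.3]
to [0.435 0.2   0.2  ] tool d mm [-144.6  -40.9   -0. ]
to [ 0.435  -0.0455  0.2   ] tool d mm [-242.6   37.9   -0. ]
to [ 0.5095 -0.0455  0.2   ] tool d mm [11.5 73.6  0. ]
```

Emit:
play_rows --plan '[{"dx":0,"dy":0,"dz":0,"rx":0,"ry":0,"rz":0,"gripper":0.03},{"dx":0,"dy":0,"dz":0,"rx":0,"ry":0,"rz":0,"gripper":0.03},{"dx":0,"dy":0,"dz":0,"rx":0,"ry":0,"rz":0,"gripper":0.03},{"dx":0,"dy":0,"dz":0,"rx":0,"ry":0,"rz":0,"gripper":0.03},{"dx":0,"dy":0,"dz":-0.015,"rx":0,"ry":0,"rz":0,"gripper":0.03},{"dx":0,"dy":0,"dz":-0.03,"rx":0,"ry":0,"rz":0,"gripper":0.03},{"dx":0,"dy":0,"dz":-0.03,"rx":0,"ry":0,"rz":0,"gripper":0.03},{"dx":0,"dy":0,"dz":-0.03,"rx":0,"ry":0,"rz":0,"gripper":0.03},{"dx":0,"dy":0,"dz":-0.03,"rx":0,"ry":0,"rz":0,"gripper":0.03},{"dx":0,"dy":0,"dz":-0.015,"rx":0,"ry":0,"rz":0,"gripper":0.03}]'

```text
clock: 6.4
ee_pos: [0.4972, 0.3369, 0.2096]
tool_rot: [[0.154, 0.988, 0.002], [0.988, -0.154, 0.001], [0.001, 0.001, -1.0]]
ft_force: [0.4, 0.6, -1.2]
width: 0.427
grasp_force: 30.0
```

```bash
python3 w.py "[(.435,.2,.205),(.435,-.0455,.205)]"
```

```text
t 6.4 pos [0.4972 0.3369 0.2096] toolz [ 0.0016  0.001  -1.    ] yaw(y) -8.86 F [ 0.4143  0.5865 -1.2396] w 40.2 g 29.99
to [0.435 0.2   0.205] tool d mm [-144.8  -40.4    4.4]
to [ 0.435  -0.0455  0.205 ] tool d mm [-242.6   37.8   -0.2]
```

Emit:
play_rows --plan '[{"dx":-0.047,"dy":-0.008,"dz":0,"rx":0,"ry":0,"rz":0,"gripper":0.03},{"dx":-0.048,"dy":-0.009,"dz":0,"rx":0,"ry":0,"rz":0,"gripper":0.03},{"dx":-0.048,"dy":-0.008,"dz":0,"rx":0,"ry":0,"rz":0,"gripper":0.03},{"dx":-0.048,"dy":0.007,"dz":0,"rx":0,"ry":0,"rz":0,"gripper":0.03},{"dx":-0.048,"dy":0.008,"dz":0,"rx":0,"ry":0,"rz":0,"gripper":0.03},{"dx":-0.048,"dy":0.008,"dz":0,"rx":0,"ry":0,"rz":0,"gripper":0.03},{"dx":-0.048,"dy":0.008,"dz":0,"rx":0,"ry":0,"rz":0,"gripper":0.03},{"dx":-0.05,"dy":0.007,"dz":0,"rx":0,"ry":0,"rz":0,"gripper":0.03},{"dx":0,"dy":0,"dz":0,"rx":0,"ry":0,"rz":-7,"gripper":0.03},{"dx":0,"dy":0,"dz":0,"rx":0,"ry":0,"rz":-6.9,"gripper":0.03}]'

```text
clock: 7.65
ee_pos: [0.4501, -0.0465, 0.2074]
tool_rot: [[-0.09, 0.996, -0.001], [0.996, 0.09, 0.0], [0.0, -0.001, -1.0]]
ft_force: [-0.0, 0.4, -1.6]
width: 0.422
grasp_force: 30.0
```

```bash
python3 w.py "[(.5095,-.0455,.205)]"
```

```text
t 7.65 pos [ 0.4501 -0.0465  0.2074] toolz [-0.0006  0.0002 -1.    ] yaw(y) 5.18 F [-0.0116  0.404  -1.5857] w 39.7 g 29.99
to [ 0.5095 -0.0455  0.205 ] tool d mm [-4.4 59.2  2.3]
```

Emit:
play_rows --plan '[{"dx":-0.002,"dy":0.02,"dz":0,"rx":0,"ry":0,"rz":0,"gripper":0.03},{"dx":-0.002,"dy":0.02,"dz":0,"rx":0,"ry":0,"rz":0,"gripper":0.03},{"dx":0,"dy":0.019,"dz":0,"rx":0,"ry":0,"rz":0,"gripper":0.03},{"dx":0,"dy":0,"dz":0,"rx":0,"ry":0,"rz":0,"gripper":0.03},{"dx":0,"dy":0,"dz":0.015,"rx":0,"ry":0,"rz":0,"gripper":0.03},{"dx":0,"dy":0,"dz":0.015,"rx":0,"ry":0,"rz":0,"gripper":0.03},{"dx":0,"dy":0,"dz":0.015,"rx":0,"ry":0,"rz":0,"gripper":0.03},{"dx":0,"dy":0,"dz":0.01,"rx":0,"ry":0,"rz":0,"gripper":0.03},{"dx":0,"dy":0,"dz":0,"rx":0,"ry":0,"rz":0,"gripper":0.03},{"dx":0,"dy":0,"dz":0,"rx":0,"ry":0,"rz":0,"gripper":0.03}]'

```text
clock: 8.9
ee_pos: [0.51, -0.0447, 0.1528]
tool_rot: [[-0.088, 0.996, 0.0], [0.996, 0.088, 0.0], [0.0, 0.0, -1.0]]
ft_force: [0.5, 0.4, -1.7]
width: 0.426
grasp_force: 30.0
```

```bash
python3 w.py "[(.5095,-.0455,.104)]"; python3 -c "
from h import *
im=cams.read_camera('scene')[:,:,::-1]; cv2.imwrite('pics/scene1.png',cv2.resize(im[130:300,190:350],None,fx=3.5,fy=3.5,interpolation=cv2.INTER_CUBIC))"
```

```text
t 8.9 pos [ 0.51   -0.0447  0.1528] toolz [ 0.0005  0.0001 -1.    ] yaw(y) 5.03 F [ 0.5487  0.4263 -1.6928] w 40.0 g 29.99
to [ 0.5095 -0.0455  0.104 ] tool d mm [-0.8 -0.5 48.8]
```

View pics/scene1.png

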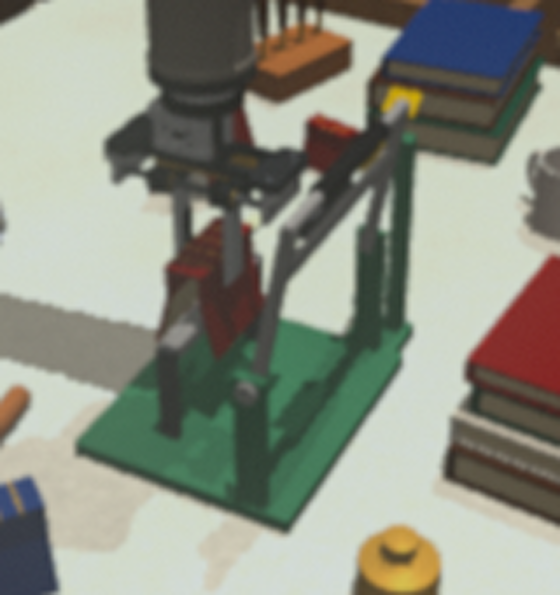

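The crop shows the cover straddling the saddle bar (bar end at (178,335), cover at (215,290)), clear of the lever. I'll lower it and release.

Emit:
play_rows --plan '[{"dx":-0.001,"dy":0,"dz":0.015,"rx":0,"ry":0,"rz":0,"gripper":0.03},{"dx":0,"dy":0,"dz":0.015,"rx":0,"ry":0,"rz":0,"gripper":0.03},{"dx":0,"dy":0,"dz":0.014,"rx":0,"ry":0,"rz":0,"gripper":0.03},{"dx":0,"dy":0,"dz":0.007,"rx":0,"ry":0,"rz":0,"gripper":0.03},{"dx":0,"dy":0,"dz":0.004,"rx":0,"ry":0,"rz":0,"gripper":0.03},{"dx":0,"dy":0,"dz":0,"rx":0,"ry":0,"rz":0,"gripper":0.03},{"dx":0,"dy":0,"dz":0,"rx":0,"ry":0,"rz":0,"gripper":0.03},{"dx":0,"dy":0,"dz":0,"rx":0,"ry":0,"rz":0,"gripper":0.03},{"dx":0,"dy":0,"dz":0,"rx":0,"ry":0,"rz":0,"gripper":0.03},{"dx":0,"dy":0,"dz":0,"rx":0,"ry":0,"rz":0,"gripper":0.03}]'

```text
clock: 10.2
ee_pos: [0.5098, -0.0458, 0.0976]
tool_rot: [[-0.088, 0.996, 0.0], [0.996, 0.088, 0.0], [-0.0, 0.0, -1.0]]
ft_force: [1.0, -0.6, -1.1]
width: 0.423
grasp_force: 30.0
```

Emit:
play_rows --plan '[{"dx":0,"dy":0,"dz":0.001,"rx":0,"ry":0,"rz":0,"gripper":0.03},{"dx":0,"dy":0,"dz":0,"rx":0,"ry":0,"rz":0,"gripper":0.064},{"dx":0,"dy":0,"dz":0,"rx":0,"ry":0,"rz":0,"gripper":0.064},{"dx":0,"dy":0,"dz":0,"rx":0,"ry":0,"rz":0,"gripper":0.064},{"dx":0,"dy":0,"dz":0,"rx":0,"ry":0,"rz":0,"gripper":0.064},{"dx":0,"dy":0,"dz":0,"rx":0,"ry":0,"rz":0,"gripper":0.064},{"dx":0,"dy":0,"dz":-0.015,"rx":0,"ry":0,"rz":0,"gripper":0.064},{"dx":0,"dy":0,"dz":-0.03,"rx":0,"ry":0,"rz":0,"gripper":0.064},{"dx":0,"dy":0,"dz":-0.03,"rx":0,"ry":0,"rz":0,"gripper":0.064},{"dx":0,"dy":0,"dz":-0.03,"rx":0,"ry":0,"rz":0,"gripper":0.064}]'

```text
clock: 11.45
ee_pos: [0.5098, -0.0456, 0.2035]
tool_rot: [[-0.088, 0.996, 0.001], [0.996, 0.088, 0.0], [0.0, 0.001, -1.0]]
ft_force: [0.0, -0.1, -0.0]
width: 0.684
grasp_force: 0.0
```

```bash
python3 w.py "[(.44,-.0455,.21),(.44,.176,.21),(.44,.176,.30),(.5925,.1765,.30)]"; python3 - <<'E'
from h import *
im=cams.read_camera("wrist")[:,:,::-1].copy(); cv2.imwrite("pics/wrist2.png",im)
t=cams.read_camera("top")[:,:,::-1].copy(); cv2.imwrite("top2_raw.png",t)
E
```

```text
t 11.45 pos [ 0.5098 -0.0456  0.2035] toolz [ 0.0007  0.0001 -1.    ] yaw(y) 5.04 F [ 0.0393 -0.0852 -0.047 ] w 64.3 g 0.0
to [ 0.44   -0.0455  0.21  ] tool d mm [  6.2 -69.5  -6.5]
to [0.44  0.176 0.21 ] tool d mm [220.6  19.5   0. ]
to [0.44  0.176 0.3  ] tool d mm [  0.    0.1 -90. ]
to [0.5925 0.1765 0.3   ] tool d mm [-12.9 152.    0.1]
```

View pics/wrist2.png

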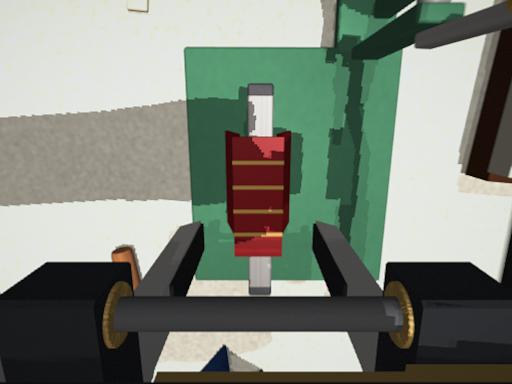

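The wrist view shows the cover hanging on the bar. Its spine spans u 232–285, v 137–256, and the bar spans u 249–271 with its light part v 95–284. I'll compute the along-bar offset numerically.

```bash
python3 - <<'E'
from h import *
a=onplane("wrist",[(259,137),(258.5,256),(232,190),(285,190)],.129); b=onplane("wrist",[(260.5,95),(260,284),(249,120),(272,120)],.125)
R=telemetry.get_obs()["tool_rot"]
for p in (a,b):
    q=p@R*1000; print("along",q[:2,0],q[:2,0].mean(),"across",q[2:,1],q[2:,1].mean(), "world",p[:2].mean(0))
E
```

```text
along [ -39.5704 -140.8387] -90.20454085055589 across [486.4654 529.7532] 508.1092961074248 world [ 0.5136 -0.0452  0.129 ]
along [  -7.8553 -169.9466] -88.90091868068953 across [500.5942 518.6762] 509.63515836716573 world [ 0.5148 -0.0438  0.125 ]
```

Emit:
play_rows --plan '[{"dx":0.002,"dy":-0.025,"dz":-0.02,"rx":0,"ry":0,"rz":0,"gripper":0.064},{"dx":0.002,"dy":-0.025,"dz":-0.02,"rx":0,"ry":0,"rz":0,"gripper":0.0},{"dx":0.002,"dy":-0.02,"dz":-0.02,"rx":0,"ry":0,"rz":0,"gripper":0.0},{"dx":0.04,"dy":0.004,"dz":-0.02,"rx":0,"ry":0,"rz":0,"gripper":0.0},{"dx":0.045,"dy":0.004,"dz":-0.02,"rx":0,"ry":0,"rz":0,"gripper":0.0},{"dx":0.045,"dy":0.004,"dz":0,"rx":0,"ry":0,"rz":0,"gripper":0.0},{"dx":0.045,"dy":0.004,"dz":0,"rx":0,"ry":0,"rz":0,"gripper":0.0},{"dx":0.045,"dy":0.004,"dz":0,"rx":0,"ry":0,"rz":0,"gripper":0.0},{"dx":0,"dy":0,"dz":0,"rx":0,"ry":0,"rz":0,"gripper":0.0},{"dx":0,"dy":0,"dz":0,"rx":0,"ry":0,"rz":0,"gripper":0.0}]'

```text
clock: 12.8
ee_pos: [0.44, 0.1747, 0.3015]
tool_rot: [[-0.088, 0.996, -0.0], [0.996, 0.088, -0.0], [-0.0, -0.0, -1.0]]
ft_force: [0.1, 0.5, 0.4]
width: 0.006
grasp_force: 0.0
```

```bash
python3 w.py "[(.5925,.1785,.30),(.5925,.1785,.205)]"
```

```text
t 12.8 pos [0.44   0.1747 0.3015] toolz [-0.0003 -0.0002 -1.    ] yaw(y) 5.04 F [0.0641 0.466  0.363 ] w 0.6 g 0.0
to [0.5925 0.1785 0.3   ] tool d mm [ -9.6 152.2   1.5]
to [0.5925 0.1785 0.205 ] tool d mm [ 0.  0. 95.]
```

The cover is centred to about 1.5 mm across and along. Next I'll move over the catch tab and press down.

Emit:
play_rows --plan '[{"dx":-0.003,"dy":0.045,"dz":0,"rx":0,"ry":0,"rz":0,"gripper":0.0},{"dx":-0.003,"dy":0.045,"dz":0,"rx":0,"ry":0,"rz":0,"gripper":0.0},{"dx":-0.003,"dy":0.045,"dz":0,"rx":0,"ry":0,"rz":0,"gripper":0.0},{"dx":-0.001,"dy":0.017,"dz":0,"rx":0,"ry":0,"rz":0,"gripper":0.0},{"dx":0,"dy":0,"dz":0,"rx":0,"ry":0,"rz":0,"gripper":0.0},{"dx":0,"dy":0,"dz":0.012,"rx":0,"ry":0,"rz":0,"gripper":0.0},{"dx":0,"dy":0,"dz":0.012,"rx":0,"ry":0,"rz":0,"gripper":0.0},{"dx":0,"dy":0,"dz":0.012,"rx":0,"ry":0,"rz":0,"gripper":0.0},{"dx":0,"dy":0,"dz":0.012,"rx":0,"ry":0,"rz":0,"gripper":0.0},{"dx":0,"dy":0,"dz":0,"rx":0,"ry":0,"rz":0,"gripper":0.0}]'

```text
clock: 14.05
ee_pos: [0.592, 0.1781, 0.2524]
tool_rot: [[-0.088, 0.996, -0.001], [0.996, 0.088, -0.0], [-0.0, -0.001, -1.0]]
ft_force: [1.0, 0.4, 1.1]
width: 0.001
grasp_force: 0.0
```

```bash
python3 w.py "[(.5925,.1785,.205)]"
```

```text
t 14.05 pos [0.592  0.1781 0.2524] toolz [-0.0014 -0.0004 -1.    ] yaw(y) 5.03 F [1.0085 0.4248 1.0503] w 0.1 g 0.0
to [0.5925 0.1785 0.205 ] tool d mm [ 0.4  0.6 47.4]
```

Contact shows about 1 N upward. I'll keep pressing to about 0.204.

Emit:
play_rows --plan '[{"dx":0,"dy":0,"dz":0.008,"rx":0,"ry":0,"rz":0,"gripper":0.0},{"dx":0,"dy":0,"dz":0.008,"rx":0,"ry":0,"rz":0,"gripper":0.0},{"dx":0,"dy":0,"dz":0.008,"rx":0,"ry":0,"rz":0,"gripper":0.0},{"dx":0,"dy":0,"dz":0.008,"rx":0,"ry":0,"rz":0,"gripper":0.0},{"dx":0,"dy":0,"dz":0.007,"rx":0,"ry":0,"rz":0,"gripper":0.0},{"dx":0,"dy":0,"dz":0.005,"rx":0,"ry":0,"rz":0,"gripper":0.0},{"dx":0,"dy":0,"dz":0.003,"rx":0,"ry":0,"rz":0,"gripper":0.0},{"dx":0,"dy":0,"dz":0,"rx":0,"ry":0,"rz":0,"gripper":0.0},{"dx":0,"dy":0,"dz":0,"rx":0,"ry":0,"rz":0,"gripper":0.0},{"dx":0,"dy":0,"dz":0,"rx":0,"ry":0,"rz":0,"gripper":0.0}]'

```text
clock: 15.3
ee_pos: [0.5921, 0.1805, 0.2069]
tool_rot: [[-0.089, 0.996, 0.0], [0.996, 0.089, 0.003], [0.003, 0.001, -1.0]]
ft_force: [-1.4, 7.9, 5.3]
width: 0.003
grasp_force: 10.0
```

Emit:
play_rows --plan '[{"dx":0,"dy":0,"dz":-0.02,"rx":0,"ry":0,"rz":0,"gripper":0.0},{"dx":0,"dy":0,"dz":-0.04,"rx":0,"ry":0,"rz":0,"gripper":0.0},{"dx":0,"dy":0,"dz":-0.045,"rx":0,"ry":0,"rz":0,"gripper":0.0},{"dx":0,"dy":0,"dz":-0.045,"rx":0,"ry":0,"rz":0,"gripper":0.0},{"dx":0,"dy":0,"dz":-0.03,"rx":0,"ry":0,"rz":0,"gripper":0.06},{"dx":-0.05,"dy":0.008,"dz":0,"rx":0,"ry":0,"rz":0,"gripper":0.06},{"dx":-0.055,"dy":0.009,"dz":0,"rx":0,"ry":0,"rz":0,"gripper":0.06},{"dx":-0.055,"dy":0.009,"dz":0,"rx":0,"ry":0,"rz":0,"gripper":0.06},{"dx":-0.055,"dy":0.009,"dz":0,"rx":0,"ry":0,"rz":0,"gripper":0.06},{"dx":0,"dy":0,"dz":0,"rx":0,"ry":0,"rz":0,"gripper":0.06}]'

```text
clock: 16.55
ee_pos: [0.6467, -0.0386, 0.3858]
tool_rot: [[-0.08, 0.997, -0.001], [0.997, 0.08, -0.001], [-0.001, -0.001, -1.0]]
ft_force: [-0.2, 1.5, -0.2]
width: 0.606
grasp_force: 0.0
```

```bash
python3 w.py "[(.6465,-.033,.294)]"; python3 - <<'E'
from h import *
cv2.imwrite("pics/wrist3.png",cams.read_camera("wrist")[:,:,::-1])
t=cams.read_camera("top")[:,:,::-1].copy(); cv2.imwrite("top3_raw.png",t)
hsv=cv2.cvtColor(t,cv2.COLOR_BGR2HSV); H,S,V=[hsv[:,:,i].astype(int) for i in range(3)]
y=((H>20)&(H<35)&(S>130)&(V>60)); y[:, :175]=0; y[:,235:]=0; y[:140]=0; y[175:]=0
vv,uu=np.nonzero(y); print("yellow px",len(uu),uu.min(),uu.max(),vv.min(),vv.max())
# expected px: pivot, tab at angle 0 / 1.4
h=np.array([.6191,-.0359,0]); X=np.array([.996,.088,0]); Y=np.array([-.088,.996,0])
for n,(yy,z) in {"pivot":(170,235),"tab0":(208,267),"tab1.0":(218,220),"tab1.4":(208,203),"nose0":(108,235),"nose1.4":(160,296)}.items():
    print(n,project("top",h+X*-.008+Y*yy/1000+[0,0,z/1000]))
E
```

```text
t 16.55 pos [ 0.6467 -0.0386  0.3858] toolz [-0.001 -0.001 -1.   ] yaw(y) 4.6 F [-0.1913  1.5013 -0.1979] w 57.0 g 0.0
to [ 0.6465 -0.033   0.294 ] tool d mm [ 5.6  0.3 91.8]
yellow px 130 189 209 154 166
pivot [[205.0835 158.3622]]
tab0 [[190.3249 157.9032]]
tab1.0 [[188.5913 160.0115]]
tab1.4 [[192.7332 160.4447]]
nose0 [[227.125  156.9917]]
nose1.4 [[207.0291 155.5612]]
```

View pics/wrist3.png

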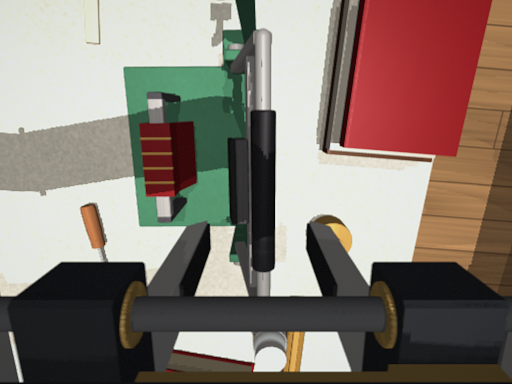

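The top-view yellow now spans u 189–209 (it reached 229 before), so the nose has flipped up. The wrist view shows the handle at u≈262, between the fingers. I'll descend and grip it.

Emit:
play_rows --plan '[{"dx":0.004,"dy":0.001,"dz":0.025,"rx":0,"ry":0,"rz":-0.4,"gripper":0.06},{"dx":0,"dy":0,"dz":0.025,"rx":0,"ry":0,"rz":0,"gripper":0.06},{"dx":0,"dy":0,"dz":0.025,"rx":0,"ry":0,"rz":0,"gripper":0.06},{"dx":0,"dy":0,"dz":0.017,"rx":0,"ry":0,"rz":0,"gripper":0.06},{"dx":0,"dy":0,"dz":0,"rx":0,"ry":0,"rz":0,"gripper":0.06},{"dx":0,"dy":0,"dz":0,"rx":0,"ry":0,"rz":0,"gripper":0.0},{"dx":0,"dy":0,"dz":0,"rx":0,"ry":0,"rz":0,"gripper":0.0},{"dx":0,"dy":0,"dz":0,"rx":0,"ry":0,"rz":0,"gripper":0.0},{"dx":0,"dy":0,"dz":0,"rx":0,"ry":0,"rz":0,"gripper":0.0},{"dx":0,"dy":0,"dz":0,"rx":0,"ry":0,"rz":0,"gripper":0.0}]'

```text
clock: 17.9
ee_pos: [0.6475, -0.0287, 0.295]
tool_rot: [[-0.094, 0.996, 0.002], [0.996, 0.094, 0.0], [0.0, 0.002, -1.0]]
ft_force: [3.4, 0.1, 3.1]
width: 0.207
grasp_force: 30.0
```

```bash
python3 w.py "[]"
```

```text
t 17.9 pos [ 0.6475 -0.0287  0.295 ] toolz [ 0.0017  0.0002 -1.    ] yaw(y) 5.42 F [3.4115 0.1353 3.126 ] w 19.4 g 30.0
```

The handle is gripped (19.4 mm, 30 N). I'll follow the arc down in 5° steps.

Emit:
play_rows --plan '[{"dx":0,"dy":-0.0143,"dz":-0.0019,"rx":0,"ry":0,"rz":0.3,"gripper":0.0},{"dx":0,"dy":-0.0144,"dz":-0.0006,"rx":0,"ry":0,"rz":0,"gripper":0.0},{"dx":0,"dy":-0.0144,"dz":0.0006,"rx":0,"ry":0,"rz":0,"gripper":0.0},{"dx":0,"dy":-0.0143,"dz":0.0019,"rx":0,"ry":0,"rz":0,"gripper":0.0},{"dx":0,"dy":-0.0141,"dz":0.0031,"rx":0,"ry":0,"rz":0,"gripper":0.0},{"dx":0,"dy":-0.0137,"dz":0.0043,"rx":0,"ry":0,"rz":0,"gripper":0.0},{"dx":0,"dy":-0.0133,"dz":0.0055,"rx":0,"ry":0,"rz":0,"gripper":0.0},{"dx":0,"dy":-0.0128,"dz":0.0067,"rx":0,"ry":0,"rz":0,"gripper":0.0},{"dx":0,"dy":-0.0121,"dz":0.0077,"rx":0,"ry":0,"rz":0,"gripper":0.0},{"dx":0,"dy":-0.0114,"dz":0.0088,"rx":0,"ry":0,"rz":0,"gripper":0.0}]'

```text
clock: 19.15
ee_pos: [0.5135, -0.04, 0.2591]
tool_rot: [[-0.09, 0.996, 0.003], [0.996, 0.09, 0.001], [0.0, 0.003, -1.0]]
ft_force: [5.8, 3.8, 4.7]
width: 0.202
grasp_force: 30.0
```

```bash
python3 w.py "[(.6191-.1167*.996,-.0287-.1167*.087,.151+.1167-.019)]"
```

```text
t 19.15 pos [ 0.5135 -0.04    0.2591] toolz [ 0.0034  0.0008 -1.    ] yaw(y) 5.16 F [5.8371 3.8319 4.7494] w 19.0 g 30.0
to [ 0.5029 -0.0389  0.2487] tool d mm [  2.1 -10.5  10.4]
```

Emit:
play_rows --plan '[{"dx":0,"dy":-0.0106,"dz":0.0097,"rx":0,"ry":0,"rz":0,"gripper":0.0},{"dx":0,"dy":-0.0097,"dz":0.0106,"rx":0,"ry":0,"rz":0,"gripper":0.0},{"dx":0,"dy":-0.0088,"dz":0.0114,"rx":0,"ry":0,"rz":0,"gripper":0.0},{"dx":0,"dy":-0.0077,"dz":0.0121,"rx":0,"ry":0,"rz":0,"gripper":0.0},{"dx":0,"dy":-0.0067,"dz":0.0128,"rx":0,"ry":0,"rz":0,"gripper":0.0},{"dx":0,"dy":-0.0055,"dz":0.0133,"rx":0,"ry":0,"rz":0,"gripper":0.0},{"dx":0,"dy":-0.0043,"dz":0.0137,"rx":0,"ry":0,"rz":0,"gripper":0.0},{"dx":0,"dy":-0.0031,"dz":0.0141,"rx":0,"ry":0,"rz":0,"gripper":0.0},{"dx":0,"dy":-0.0019,"dz":0.012,"rx":0,"ry":0,"rz":0,"gripper":0.0},{"dx":0,"dy":-0.0006,"dz":0.01,"rx":0,"ry":0,"rz":0,"gripper":0.0}]'

```text
clock: 20.4
ee_pos: [0.4564, -0.0453, 0.1397]
tool_rot: [[-0.09, 0.996, 0.005], [0.996, 0.09, 0.001], [0.0, 0.005, -1.0]]
ft_force: [8.1, 3.1, 9.4]
width: 0.201
grasp_force: 30.0
```

```bash
python3 w.py "[(.6191-.165*.996,-.0287-.165*.087,.132)]"
```

```text
t 20.4 pos [ 0.4564 -0.0453  0.1397] toolz [ 0.0051  0.0007 -1.    ] yaw(y) 5.15 F [8.0516 3.078  9.3877] w 18.8 g 30.0
to [ 0.4548 -0.0431  0.132 ] tool d mm [ 2.4 -1.5  7.7]
```

Emit:
play_rows --plan '[{"dx":0,"dy":0,"dz":0.003,"rx":0,"ry":0,"rz":0,"gripper":0.0},{"dx":0,"dy":0,"dz":0.003,"rx":0,"ry":0,"rz":0,"gripper":0.0},{"dx":0,"dy":0,"dz":0.003,"rx":0,"ry":0,"rz":0,"gripper":0.0},{"dx":0,"dy":0,"dz":0.002,"rx":0,"ry":0,"rz":0,"gripper":0.0},{"dx":0,"dy":0,"dz":0,"rx":0,"ry":0,"rz":0,"gripper":0.0},{"dx":0,"dy":0,"dz":0,"rx":0,"ry":0,"rz":0,"gripper":0.0},{"dx":0,"dy":0,"dz":0,"rx":0,"ry":0,"rz":0,"gripper":0.0},{"dx":0,"dy":0,"dz":0,"rx":0,"ry":0,"rz":0,"gripper":0.0},{"dx":0,"dy":0,"dz":0,"rx":0,"ry":0,"rz":0,"gripper":0.0},{"dx":0,"dy":0,"dz":0,"rx":0,"ry":0,"rz":0,"gripper":0.0}]'

```text
clock: 21.65
ee_pos: [0.4563, -0.0458, 0.1298]
tool_rot: [[-0.089, 0.996, 0.005], [0.996, 0.089, -0.001], [-0.001, 0.005, -1.0]]
ft_force: [-0.6, 1.3, 30.2]
width: 0.207
grasp_force: 30.0
```

```bash
python3 w.py "[]"
```

```text
t 21.65 pos [ 0.4563 -0.0458  0.1298] toolz [ 0.0047 -0.0006 -1.    ] yaw(y) 5.13 F [-0.5687  1.2643 30.2459] w 19.4 g 30.0
```

It's pressing with about 30 N at the height expected for the shoe on the spine. One last look before handing in.

```bash
python3 - <<'E'
from h import *
a=cams.read_camera("scene")[130:300,190:350,::-1]; b=cams.read_camera("top")[120:250,170:330,::-1]
a=cv2.resize(a,(400,425),interpolation=cv2.INTER_CUBIC); b=cv2.resize(b,(400,325),interpolation=cv2.INTER_CUBIC)
c=np.zeros((425,800,3),np.uint8); c[:,:400]=a; c[:325,400:]=np.clip(b*1.6,0,255); cv2.imwrite("pics/end.png",c)
E
python3 w.py "[]"
```

```text
t 21.75 pos [ 0.4564 -0.0458  0.1298] toolz [ 0.0047 -0.0006 -1.    ] yaw(y) 5.13 F [-0.4006  0.6355 30.506 ] w 19.4 g 30.0
```

View pics/end.png

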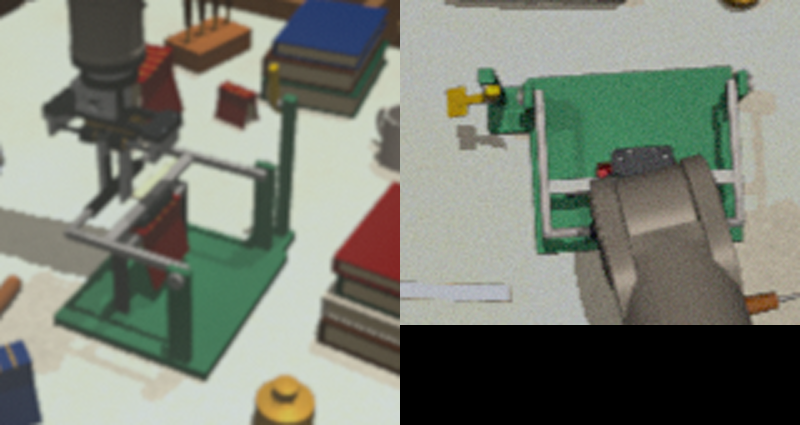

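The lever is level, with its shoe at (155,205) on the red cover. The catch nose is up at (273,80) and the handle is still in the fingers. I'm handing it in.

```bash
python3 -c "
from plant import job
print(job.close_job())"
```

```text
the job is handed in; nothing more can be done
None
```

I handed the job in at 21.8 s: the red cover hangs on the bar within about 1.5 mm of centre, the catch is flipped clear, and the gripped lever is held down level on the spine with about 30 N at the handle (no verdict was returned).

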